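# Clear the tile clamp and hold its spring jaw open at the index

### The job

To ready the spring clamp on the pottery bench for the next tile, pick up the scraper block and with it, not with the fingers, sweep all four clay chips off the clamp's board into the trough along its side, then stand the scraper upright on the bench clear of the clamp. Then pull the spring jaw back by its knob until its pointer is in line with the index blade, and finish while still holding it there with the fingers, without letting go. Leave the vase, the bowl and the jar where they stand.

Things in the scene. Friction and masses are not known exactly. Their poses are not given: they have to be found in the camera images.
- clamp: The fixed tile clamp. Origin on the bench under the middle of the clear tile area; its x runs along the slide from jaw to fence, y across to the trough, z up. Plywood board x -220 to +90, y -70 to +70 mm, top 30 mm above the bench. Fence across the far end: x +65 to +85, y +-65, top at 44 mm. Two guide strips 7 mm high lie on the board at y +-28 to +-38, x -215 to -100.
- board_center (a point): Middle of the clear area on the board's flat top, 30 mm above the bench. The clear area, where the chips lie, runs from clamp x -65 (jaw face at rest) to +65 (fence) and is open at both sides, y = -70 and y = +70 mm. Axes as the clamp's.
- trough_mid (a point): Middle of the floor of the fixed open trough along the board's y = +70 side: outside clamp x -75 to +85, y +70 to +146 mm, 24 mm high, floor 3 mm above the bench, walls 3 mm; its rim is 6 mm below the board's top, so chips pushed over that edge drop in. Axes as the clamp's.
- jaw (a joint): Pull-out of the spring jaw in m: 0 at rest, grows as the jaw is pulled along the clamp's -x, hard stop at 0.075. A spring pulls it back to 0: about 5 N at rest, rising 0.12 N per mm (about 11 N at 50 mm); it springs shut when let go.
- knob (a point): Centre of the grip of the jaw's upright round wooden knob, 28 mm diameter, at rest at clamp x -110, y 0, 66 mm above the bench; the knob spans 40 to 90 mm above the bench. Around it at rest: stem x -135 to -75, y +-25, top at 40 mm; wooden jaw bar x -79 to -65, y +-55, top at 45 mm. All move with the jaw.
- pointer (a point): End of the jaw's pointer, a thin steel tongue 6 mm wide that sticks out from the stem towards clamp -y; at rest at clamp x -120, y -58, 38 mm above the bench. Moves with the jaw, always 10 mm further along clamp -x than the knob.
- index: Fixed narrow upright steel blade, 5 mm along the slide, 8 mm across, top 20 mm above the board, on a low shoe at the board's -y edge, 30 to 52 mm along clamp -x from the pointer at rest. Origin under its shoe on the board's top; axes as the clamp's. The jaw is at the index when pointer and index have the same clamp x; the two do not touch.
- scraper_mid (a point): Centre (half-way up) of the loose scraper block, a wooden block with a rubber foot that stands upright on the bench at the clamp's -y side at the start: 84 mm wide along its x (80 mm above the foot), 26 mm thick at the foot and 24 mm above it along its y, 60 mm high; the foot is the lowest 12 mm. About 0.1 to 0.2 kg. Sweep with its wide face; take it across its thickness.
- chip0_mid (a point): Centre (5 mm above its underside) of one of the four alike loose clay chips, 20 x 15 x 10 mm, 10 g, lying on the board at the start (centre within clamp x -26 to +26, y -20 to +48).
- chip1_mid (a point): Centre (5 mm above its underside) of another of the four alike loose clay chips, 20 x 15 x 10 mm, 10 g, lying on the board at the start (centre within clamp x -26 to +26, y -20 to +48).
- chip2_mid (a point): Centre (5 mm above its underside) of the third of the four alike loose clay chips, 20 x 15 x 10 mm, 10 g, lying on the board at the start (centre within clamp x -26 to +26, y -20 to +48).
- chip3_mid (a point): Centre (5 mm above its underside) of the fourth of the four alike loose clay chips, 20 x 15 x 10 mm, 10 g, lying on the board at the start (centre within clamp x -26 to +26, y -20 to +48).
- vase: Bystander: tall tapered clay vase, 90 mm diameter at the foot, 150 mm high. Origin at the centre of its underside.
- bowl: Bystander: white bowl, 100 mm diameter, 50 mm high. Origin at the centre of its underside.
- jar: Bystander: small lidded jar, 64 mm diameter, 80 mm high. Origin at the centre of its underside.

How it is judged:
By the outcome, as a careful person would: the job done as asked, in the order asked, and still so for the second after the job is handed in, while the arm keeps its last pose, push and grip.
It also fails if it takes over 59 s, if anything falls off the work surface, if the arm or the gripper's body presses on something with over 40 N, if the wrist force passes 120 N, or if a joint passes its speed limit or range.

### The arm

A 6-joint arm with a two-finger parallel gripper is mounted at the origin on the work surface. World frame = base frame: x ahead of the robot, y to its left, z up, the work surface at z = 0. Lengths are in mm, angles in rad, forces in N, time in s.
With the tool pointing down it reaches from about 350 to 775 mm from the base axis. Payload 7.3 kg.
Tool frame: the origin (TCP) lies midway between the tips of the shut fingers; the grasp point (between the pads) lies 19 mm behind it (grasp_offset is the z of the grasp point in the tool frame, in mm); z points along the fingers, y is the direction in which the jaws open and shut (so a half turn about z gives the same grasp; the last joint's range is limited). The gripper opens to 92 mm and grips with 3 to 60 N. Pads are 19 mm wide; open, the fingers measure 130 mm over their backs; the gripper's body (75 mm by 190 mm) begins 47 mm behind the grasp point.
Start: joints at [1.18, 0.342, 1.524, -0, 1.275, -0.146], TCP at [127.224, 509.371, 226.741] pointing down, gripper open.
Joint ranges: [-2.53, 2.53], [-0.77, 2.02], [0.04, 2.7], [-1, 4.14], [0.28, 2.66], [-3.11, 3.11]. Speed limits (rad/s): [2.57, 2.57, 3.14, 3.14, 3.14, 3.14].

### API

Orientations are given as [roll, pitch, yaw] about the fixed x, y, z axes, in that order (R = Rz(yaw) Ry(pitch) Rx(roll)).
In Python, from plant import get_obs, capture, camera_model, close_job, boxes_of, regions_of, place_of, grasp_offset gives the robot as it stands. The module is installed in compiled form; this text tells all that it offers.
- The arm moves only by the tool send_rows, never from a script. Its argument "targets" is a list that holds one entry, the list of rows, each a list of 7 numbers: the turn, a rotation vector about the tool's x, y, z in degrees, then the shift along the tool's x, y, z in mm, then the closure, from -1 (fully open) to 1 (shut). A call has 1 to 5 rows; each row is the pose to reach, as a shift and turn from the pose commanded when the call began, along the tool's axes at that moment; what a row does not reach only later rows make up. A row lasts 1/12 s, in which the tool goes at most 41.7 mm and 7.16 degrees, less where a joint would pass 70% of its speed; a pose out of reach is approached as far as the arm can. A call with a gripper value outside its range is refused whole. The fingers move at their own pace and stop on an object; the grip force is fixed at half the most. Time passes only in rows, so rows that repeat a pose let the fingers close. It gives the time, the measured TCP pose, the force and the opening at its end, in the units of the state.
- get_obs(): the state, without advancing time (a new reading comes with each control period).
- capture(name): name is "scene" or "top" or "wrist"; returns the picture (420x560x3 uint8, red, green, blue); there is no depth.
- camera_model(name): a dict with "K" (3x3 intrinsics, pixels), "world_to_cam" (4x4, takes a point from world to camera coordinates). Camera axes: x right, y up, looking along -z (the intrinsics and any distortion apply to the point x, -y, -z); pixel columns grow to the right and rows downward; lengths in mm; the calibration is good to about 2 mm. A picture is of the moment at which its call begins: read the wrist's pose just before it. camera_model takes no time and is no camera call; for the wrist camera it gives the pose at the moment of the call.
- close_job(): hands the job in, once; it reports no verdict.
Trained networks look in the newest picture that a camera, given by its name, has taken for a name from the list of things; names that differ only in an ending like _2 or _b are one class to them, and where a whole thing is asked for, a point or a joint stands for the part that bears it (a point fixed in the world has none). Each returns a list of dicts, best first, with "conf" (0 to 1); they miss things now and then, are a little off and sometimes report something else, mostly with a low value. They report only what shows in the picture. A call takes as long as a camera call.
- boxes_of(label, camera): "location" ([row, column] in pixels, amid what is visible of it).
- regions_of(label, camera): "region" (420x560 bool, what is visible of it) and "location" ([row, column] in pixels, amid what is visible of it).
- place_of(label, camera): "location" ([row, column] in pixels: a listed point, or the origin of a listed thing).
The state is a dict: "time": time; "joint_positions": joint angles; "dq": joint speeds; "tau": joint torques, N m; "tool_pos": TCP position; "tcp_rot": TCP orientation; "contact_force": force on the tool from outside, world axes, zero at the start; "moment": the same for the moment, N m; "grip_width": finger opening in mm.
Only numpy, scipy, OpenCV 4.12 (cv2) and the standard library are available. Lean on these libraries where they do the work, as an engineer would, in place of code of your own. Each camera call takes 0.05 s, during which the arm holds its last target.

## Working session

There is one attempt and no reset: what is moved stays moved. The work goes in short steps, Python scripts to look and compute and a tool call to move; the robot and the scene stay as the last step left them, time stands still between calls to the robot, and variables do not carry over. Pictures are saved under pics/ and viewed, and the job is handed in when it is done.

Besides the shell and the picture viewer there is one more tool, called as a command line: name --argument value ..., lists and objects as JSON in quotes. send_rows: Moves the arm, as the interface text tells. Its arguments: {"type":"object","properties":{"targets":{"type":"array","items":{"type":"array","items":{"type":"array","items":{"type":"number"}}}}},"required":["targets"]}

```bash
mkdir -p pics; python3 - <<'E'
from plant import *
import cv2
o=get_obs();print(o, grasp_offset)
for n in("scene","top","wrist"):
    p=capture(n);cv2.imwrite(f"pics/a_{n}.png",p[:,:,::-1])
    m=camera_model(n);print(n,m)
print(get_obs()['time'])
E
```

```text
{'time': 0.0, 'joint_positions': array([ 1.18000657e+00,  3.42734556e-01,  1.52501774e+00, -2.64964297e-05,
        1.27538383e+00, -1.45990717e-01]), 'dq': array([-9.83738237e-04, -4.04792249e-04,  3.32111729e-04,  1.74717787e-04,
       -1.12118527e-03,  4.96174570e-05]), 'tau': array([ 2.53778446e-03, -4.31245172e+01, -2.44224000e+01,  7.18813855e-02,
        5.58131863e-02, -9.41872986e-05]), 'tool_pos': array([127.0656062 , 508.97436749, 226.03856597]), 'tcp_rot': array([-3.14006192e+00, -1.99464639e-04,  2.89680120e+00]), 'contact_force': array([ 0.4244367 , -0.11633445, -0.28908595]), 'moment': array([-0.04739545,  0.02885746, -0.01305721]), 'grip_width': 91.87671094098926} -18.8
scene {'K': array([[510.01479318,   0.        , 274.83791509],
       [  0.        , 510.01479318, 216.01065964],
       [  0.        ,   0.        ,   1.        ]]), 'world_to_cam': array([[ 1.50157160e-01,  9.88651590e-01, -4.56728089e-03,
        -1.76424297e+02],
       [-7.18778661e-01,  1.12338248e-01,  6.86103020e-01,
         3.64005510e+02],
       [ 6.78829922e-01, -9.97404167e-02,  7.274900
[... 473 characters left out ...]
      [-8.75961380e-02, -1.03580673e-02,  9.96102217e-01,
        -7.06363864e+02],
       [ 0.00000000e+00,  0.00000000e+00,  0.00000000e+00,
         1.00000000e+00]])}
wrist {'K': array([[324.61602931,   0.        , 281.24910249],
       [  0.        , 324.61602931, 209.72481901],
       [  0.        ,   0.        ,   1.        ]]), 'world_to_cam': array([[ 2.42889261e-01,  9.70053567e-01, -9.40457201e-04,
        -5.24135437e+02],
       [-9.28485737e-01,  2.32200217e-01, -2.89822871e-01,
         3.58166294e+01],
       [-2.80925335e-01,  7.12680641e-02,  9.57079840e-01,
        -3.92096465e+02],
       [ 0.00000000e+00,  0.00000000e+00,  0.00000000e+00,
         1.00000000e+00]])}
0.15
```

View pics/a_scene.png

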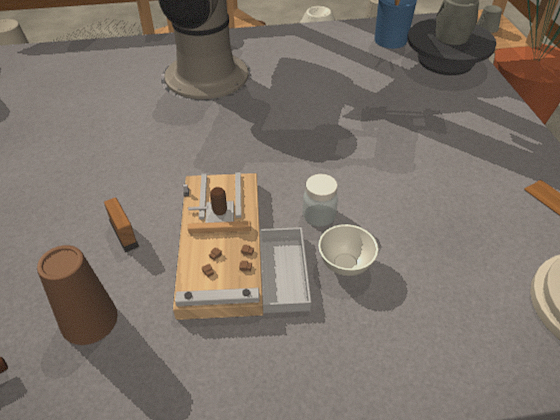

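View pics/a_top.png

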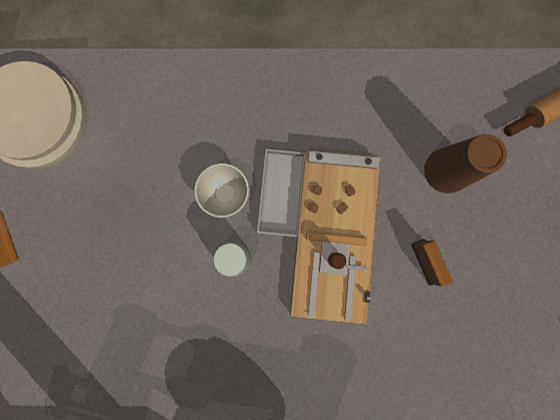

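View pics/a_wrist.png

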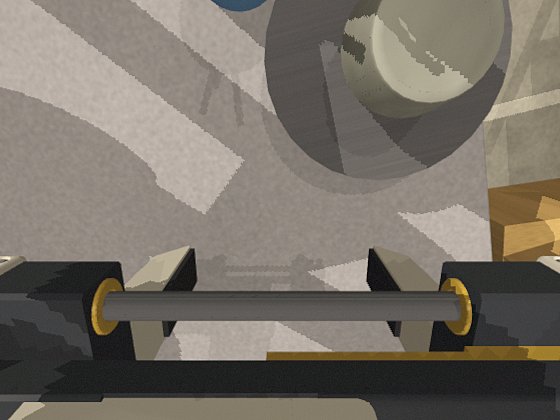

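The scene and top pictures show the clamp at top px (340,240), fence towards world +x and trough on the left. The scraper is at top (432,263), vase at (465,163), bowl at (221,190) and jar at (230,260). The four chips are around top (330,198).

```bash
cat > h.py <<'E'
from plant import *
import numpy as np, cv2
from scipy.spatial.transform import Rotation as R
def ray(n,loc,m=None):
    m=m or camera_model(n);K=m['K'];T=m['world_to_cam']
    d=np.array([(loc[1]-K[0,2])/K[0,0],-(loc[0]-K[1,2])/K[1,1],-1.])
    c=-T[:3,:3].T@T[:3,3]; return c,T[:3,:3].T@d
def atz(n,loc,z,m=None):
    c,d=ray(n,loc,m); return c+d*(z-c[2])/d[2]
def proj(n,p,m=None):
    m=m or camera_model(n);K=m['K'];T=m['world_to_cam']
    q=T[:3,:3]@np.asarray(p,float)+T[:3,3]; return np.array([K[1,2]+K[1,1]*(-q[1]/-q[2]),K[0,2]+K[0,0]*(q[0]/-q[2])])
def tri(a,b):
    A=np.zeros((3,3));y=np.zeros(3)
    for c,d in(a,b):
        d=d/np.linalg.norm(d);P=np.eye(3)-np.outer(d,d);A+=P;y+=P@c
    p=np.linalg.solve(A,y);return p
E
python3 - <<'E'
from h import *
np.set_printoptions(precision=1,suppress=True)
Z=dict(clamp=0,board_center=30,trough_mid=3,knob=66,pointer=38,index=30,scraper_mid=30,vase=0,bowl=0,jar=0)
for k,z in Z.items():
    best={}
    for n in("scene","top"):
        r=place_of(k,n)[:2]
        for x in r: print(k,n,round(x['conf'],2),np.array(x['location']),atz(n,x['location'],z))
        if r: best[n]=ray(n,r[0]['location'])
    if len(best)==2: print('   tri',tri(best['scene'],best['top']))
for n in("scene","top"):
    for x in boxes_of("chip0_mid",n)[:6]: print('chip',n,round(x['conf'],2),np.array(x['location']),atz(n,x['location'],35))
print(get_obs()['time'])
E
```

```text
clamp scene 0.62 [270.2 219.3] [634.  -14.6   0. ]
clamp top 0.81 [202.6 331.9] [635.9  -2.9   0. ]
   tri [635.3  -8.8  -0. ]
board_center scene 0.67 [262.6 217.4] [640.9 -15.8  30. ]
board_center top 0.84 [203.6 340.2] [631.  -14.2  30. ]
board_center top 0.62 [204.7 312.4] [628.9  37.4  30. ]
   tri [632.1 -16.   19. ]
trough_mid scene 0.59 [271.2 280. ] [654.4  88.    3. ]
trough_mid top 0.98 [192.3 277.4] [655.4 102.6   3. ]
   tri [654.5  95.4   2. ]
knob scene 0.67 [201.6 220.9] [534.3   1.3  66. ]
knob top 0.66 [263.  337.3] [523.4  -2.4  66. ]
   tri [523.3  -1.2  55.9]
pointer scene 0.58 [205.8 191.6] [508.5 -52.5  38. ]
pointer top 0.78 [270.6 365.4] [508.6 -57.1  38. ]
   tri [509.  -54.6  39.2]
index scene 0.43 [192.4 185.5] [462.8 -63.2  30. ]
index top 0.64 [262.6 427.1] [ 522.9 -171.7   30. ]
index top 0.48 [298.6 367.1] [457.6 -61.   30. ]
   tri [538.4 -93.1 125.3]
scraper_mid scene 0.7 [225.1 119.4] [ 529.1 -182.7   30. ]
scraper_mid top 0.93 [263.7 427.9] [ 520.9 -173.    30. ]
scraper_mid top 0.28 [257.8 234.6] [530.4 180.9  30. ]
   tri [ 519.9 -181.7   18.6]
vase scene 0.59 [320.5  89.6] [ 702.3 -226.2    0. ]
vase scene 0.43 [208.7 192.1] [478.3 -55.1   0. ]
vase top 0.97 [167.2 447. ] [ 705.6 -227.     0. ]
   tri [ 704.8 -225.1    3.9]
bowl scene 0.86 [264.6 341.3] [654.4 195.8   0. ]
bowl top 0.93 [196.7 226.5] [647.  201.4   0. ]
   tri [647.7 200.5  -9.2]
jar scene 0.82 [217.8 319.2] [539.4 181.2   0. ]
jar top 0.84 [258.7 238.5] [527.5 176.8   0. ]
jar top 0.37 [190.3 314.9] [659.8  29.8   0. ]
   tri [527.6 181.2 -12.8]
chip scene 0.52 [256.4 217.8] [631.8 -14.   35. ]
chip top 0.45 [251.7 335.1] [542.3  -3.1  35. ]
chip top 0.39 [208.3 343.6] [621.8 -19.6  35. ]
1.25
```

```bash
python3 - <<'E'
import cv2
p=cv2.imread('pics/a_top.png');cv2.imwrite('pics/a_topc.png',cv2.resize(p[140:335,250:480],None,fx=3,fy=3,interpolation=cv2.INTER_CUBIC))
p=cv2.imread('pics/a_scene.png');cv2.imwrite('pics/a_scenec.png',cv2.resize(p[160:335,90:330],None,fx=3.2,fy=3.2,interpolation=cv2.INTER_CUBIC))
E
```

```text
(no output)
```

View pics/a_topc.png

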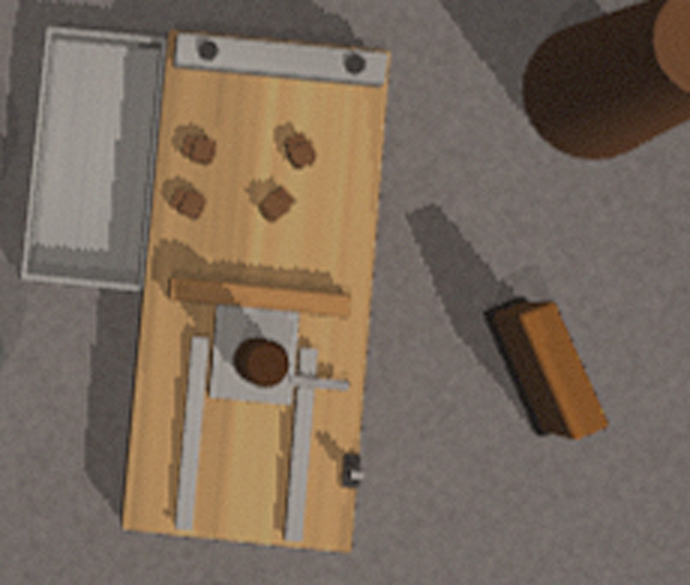

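View pics/a_scenec.png

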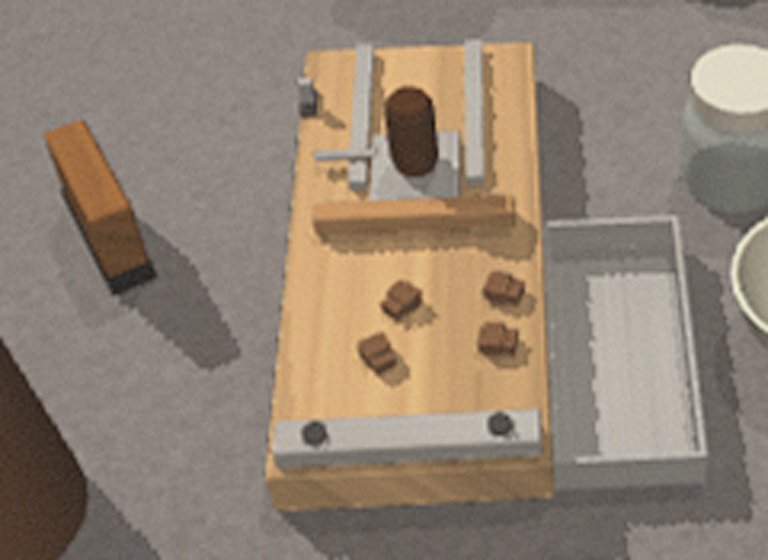

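```bash
cat > fit.py <<'E'
from h import *
from scipy.optimize import least_squares
np.set_printoptions(precision=1,suppress=True)
P=[('top',(-220,70,30),(316,291.7)),('top',(-220,-70,30),(323.3,367.3)),('top',(90,-70,30),(157.3,379.3)),('top',(90,70,30),(150,307.3)),
('top',(85,146,24),(149.3,266)),('top',(-75,146,24),(232.7,257.3)),('top',(-75,70,24),(236.7,296)),('top',(-120,-58,38),(268,366)),
('scene',(-220,-70,30),(176.3,185.9)),('scene',(-220,70,30),(173.4,256.6)),('scene',(-75,146,24),(228.1,301.6)),('scene',(85,146,24),(303.1,310.3)),('scene',(-120,-58,38),(208.5,188.5))]
M={n:camera_model(n) for n in('scene','top')}
def W(p,q):
    c,s=np.cos(p[2]),np.sin(p[2]);return np.array([p[0]+c*q[0]-s*q[1],p[1]+s*q[0]+c*q[1],q[2]])
def f(p,cams=('scene','top')): return np.concatenate([(proj(n,W(p,q),M[n])-np.array(u))*(1 if n=='top' else 1) for n,q,u in P if n in cams])
for cams in(('scene','top'),('top',),('scene',)):
    s=least_squares(f,[633,-14,0],args=(cams,),loss='soft_l1');print(cams,s.x[:2],s.x[2],f(s.x,cams).reshape(-1,2).tolist() if len(cams)==2 else '')
E
python3 fit.py
python3 - <<'E'
from h import *
np.set_printoptions(precision=1,suppress=True)
T=lambda x,y:(140+y/3,250+x/3)
S=lambda x,y:(160+y/3.2,90+x/3.2)
print('scraper top corners z60',[atz('top',T(*c),60) for c in((522,310),(553,303),(606,424),(577,438))])
print('scene corners z60',[atz('scene',S(*c),60) for c in((45,132),(82,121),(134,208),(98,222))])
print('chips top',[atz('top',T(*c),39) for c in((201,149),(300,150),(187,202),(276,203))])
print('chips scene',[atz('scene',S(*c),36) for c in((503,288),(498,340),(402,299),(378,353))])
print('index top z50', atz('top',T(356,474),45),atz('scene',S(304,82),50))
E
```

```text
('scene', 'top') [638.3 -12.8] -0.09683546502319505 [[-0.07511440944693959, -1.1912007368919717], [0.6614609748205567, 0.33746320297694865], [-1.4051246580800694, 1.4896575976652002], [-1.2560411995018796, -0.9059688765771625], [-1.0626150958923972, 0.06096008476595216], [-0.5230117649473414, 0.027066176712025936], [-0.4489248115733062, 1.9270613265291558], [-0.0011708255065627782, 0.39973306860821367], [-1.593655816464576, -0.16858923544535287], [-1.5003556944257639, 0.3332822654592178], [-1.443953980469331, 0.20326431719786342], [-1.3858317612839528, 0.6349137909890601], [-0.48667167465532657, -0.3446332361753548]]
('top',) [637.5 -12.2] -0.09433130684192928 
('scene',) [640.9 -13.8] -0.10043317912076015 
scraper top corners z60 [array([ 558. , -156.1,   60. ]), array([ 562.2, -174.3,   60. ]), array([ 492.1, -202.8,   60. ]), array([ 484. , -185.7,   60. ])]
scene corners z60 [array([ 495. , -204.8,   60. ]), array([ 489.3, -184.9,   60. ]), array([ 561.1, -153.4,   60. ]), array([ 568.3, -171.8,   60. ])]
chips top [array([655.8,  29.6,  39. ]), array([655.3, -31.1,  39. ]), array([623.1,  38.3,  39. ]), array([622.6, -16. ,  39. ])]
chips scene [array([626.4,  36.2,  36. ]), array([660.4,  29.7,  36. ]), array([625.7, -17.2,  36. ]), array([659.3, -31.8,  36. ])]
index top z50 [460.8 -60.5  45. ] [465.6 -61.6  50. ]
```

```bash
cat > plan.py <<'E'
import sys
from h import *
np.set_printoptions(precision=2,suppress=True)
def T():
    o=get_obs(); return o,R.from_euler('xyz',o['tcp_rot'])
def plan(x,y,z,yawdeg):
    o,r=T(); d=r.inv().apply(np.array([x,y,z])-o['tool_pos'])
    rt=R.from_euler('xyz',[np.pi,0,np.radians(yawdeg)])
    print('shift',d,'rot',np.degrees((r.inv()*rt).as_rotvec()),'rows min',np.linalg.norm(d)/41.7,'yaw',np.degrees(o['tcp_rot'][2]),'t',o['time'],'tcp',o['tool_pos'],'F',o['contact_force'],'w',o['grip_width'])
if __name__=='__main__': plan(*map(float,sys.argv[1:]))
E
python3 plan.py 300 430 240 140
python3 - <<'E'
from h import *
o=get_obs();m=camera_model('wrist')['world_to_cam'];c=-m[:3,:3].T@m[:3,3]
r=R.from_euler('xyz',o['tcp_rot']);print(r.inv().apply(c-o['tool_pos']),r.inv().apply(-m[2,:3]))
E
```

```text
shift [-186.85  -35.12  -13.26] rot [ 0.   -0.   25.97] rows min 4.570303189340667 yaw 165.97228445154343 t 1.25 tcp [127.24 509.36 226.74] F [ 0.32  1.31 -0.13] w 91.38839335637181
[  79.04955734   -0.34877994 -158.92444355] [-2.89984607e-01  6.14417863e-05  9.57031308e-01]
```

send_rows --targets '[[[0,0,6,-38,-7,-3,-1],[0,0,12,-76,-14,-6,-1],[0,0,18,-114,-21,-9,-1],[0,0,24,-150,-28,-11,-1],[0,0,26,-187,-35,-13,-1]]]'

```text
time: 1.67
tool_pos: [301.5, 429.2, 240.0]
tcp_rot: [3.141, -0.0, 2.438]
contact_force: [-0.6, 1.3, 0.0]
grip_width: 92.0
```

```bash
python3 plan.py 440 290 240 110
```

```text
shift [-195.68  -16.56    0.02] rot [ 0.03 -0.01 29.68] rows min 4.70932396794152 yaw 139.68198216440663 t 1.6667 tcp [301.51 429.23 240.05] F [-0.58  1.26  0.02] w 91.98858724975587
```

send_rows --targets '[[[0,0,6,-40,-3,0,-1],[0,0,12,-80,-7,0,-1],[0,0,18,-120,-10,0,-1],[0,0,24,-160,-13,0,-1],[0,0,30,-196,-17,0,-1]]]'

```text
time: 2.08
tool_pos: [440.9, 289.2, 239.8]
tcp_rot: [3.141, 0.0, 1.914]
contact_force: [-0.4, 1.2, 0.1]
grip_width: 91.6
```

```bash
python3 plan.py 515 140 260 85
```

```text
shift [-165.44   19.66  -20.15] rot [ 0.03 -0.   24.65] rows min 4.024385672196495 yaw 109.6480349446032 t 2.0833 tcp [440.86 289.2  239.83] F [-0.37  1.22  0.1 ] w 91.59966827583318
```

send_rows --targets '[[[0,0,6,-40,5,-5,-1],[0,0,12,-80,10,-10,-1],[0,0,18,-120,15,-15,-1],[0,0,25,-160,20,-20,-1],[0,0,25,-165,20,-20,-1]]]'

```text
time: 2.5
tool_pos: [517.5, 137.4, 260.5]
tcp_rot: [3.138, 0.002, 1.472]
contact_force: [0.2, 0.9, -0.1]
grip_width: 91.7
```

```bash
python3 - <<'E'
from h import *
m=camera_model('wrist');np.save('w1.npy',m,allow_pickle=True)
cv2.imwrite('pics/b_w.png',capture('wrist')[:,:,::-1])
E
python3 plan.py 530 0 290 55
```

```text
shift [-137.22   26.64  -29.89] rot [ 0.09  0.02 29.64] rows min 3.4279089675006844 yaw 84.64285897665073 t 2.55 tcp [516.33 139.09 259.98] F [-0.28 -0.44 -0.49] w 91.86777712736385
```

View pics/b_w.png

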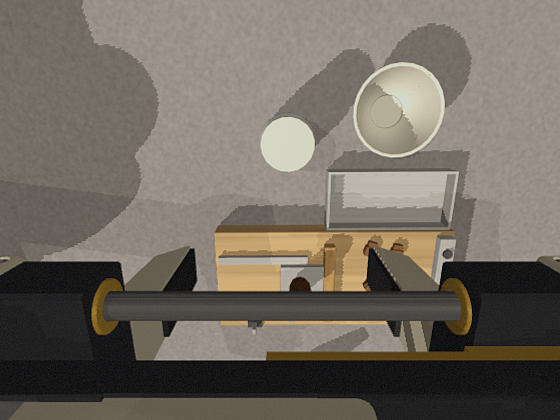

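send_rows --targets '[[[0,0,0,-40,0,-8,-1],[0,0,0,-80,1,-16,-1],[0,0,0,-120,1,-24,-1],[0,0,0,-160,2,-30,-1],[0,0,0,-200,2,-30,-1]]]'

```text
time: 2.97
tool_pos: [498.9, -57.1, 291.0]
tcp_rot: [3.139, -0.0, 1.486]
contact_force: [0.6, 0.2, -0.1]
grip_width: 92.0
```

```bash
python3 plan.py 535 -120 290 85
```

```text
shift [-59.67  41.24   1.06] rot [ 0.14 -0.01  0.16] rows min 1.7395519101607857 yaw 85.1588480406744 t 2.9667 tcp [498.94 -57.06 290.97] F [ 0.58  0.15 -0.14] w 91.95670133235545
```

send_rows --targets '[[[0,0,0,-30,20,1,-1],[0,0,0,-60,41,1,-1],[0,0,0,-60,41,1,-1],[0,0,0,-60,41,1,-1]]]'

```text
time: 3.3
tool_pos: [534.7, -120.2, 287.8]
tcp_rot: [-3.14, -0.001, 1.483]
contact_force: [0.5, 0.1, -0.1]
grip_width: 91.5
```

```bash
python3 - <<'E'
from h import *
m=camera_model('wrist');np.save('w2.npy',m,allow_pickle=True)
p=capture('wrist');cv2.imwrite('pics/c_w.png',p[:,:,::-1])
np.set_printoptions(precision=1,suppress=True)
Z=dict(clamp=0,board_center=30,trough_mid=3,knob=66,pointer=38,index=30)
for k,z in Z.items():
    for x in place_of(k,'wrist')[:2]: print(k,round(x['conf'],2),np.array(x['location']),atz('wrist',x['location'],z,m))
print(get_obs()['time'])
E
```

```text
clamp 0.62 [ 83.8 352.2] [634.7 -16.    0. ]
board_center 0.89 [ 80.7 358.9] [636.5 -15.   30. ]
knob 0.7 [ 76.7 266.3] [527.8  -4.4  66. ]
index 0.63 [133.6 217.5] [458.8 -61.3  30. ]
index 0.53 [ 72.7 265.5] [526.    3.7  30. ]
3.65
```

View pics/c_w.png

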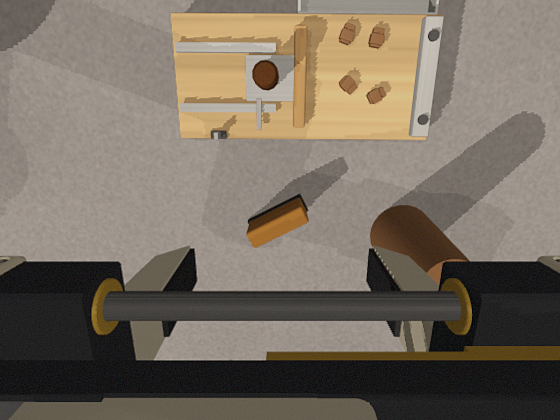

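```bash
python3 - <<'E'
import cv2
p=cv2.imread('pics/c_w.png');cv2.imwrite('pics/c_c1.png',cv2.resize(p[0:150,160:340],None,fx=4,fy=4,interpolation=cv2.INTER_CUBIC))
cv2.imwrite('pics/c_c2.png',cv2.resize(p[100:250,220:450],None,fx=3.4,fy=3.4,interpolation=cv2.INTER_CUBIC))
E
```

```text
(no output)
```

View pics/c_c1.png

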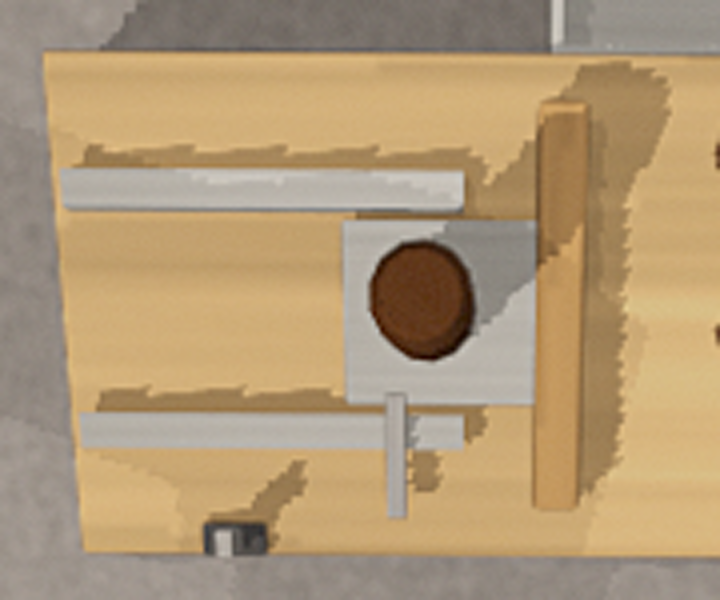

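View pics/c_c2.png

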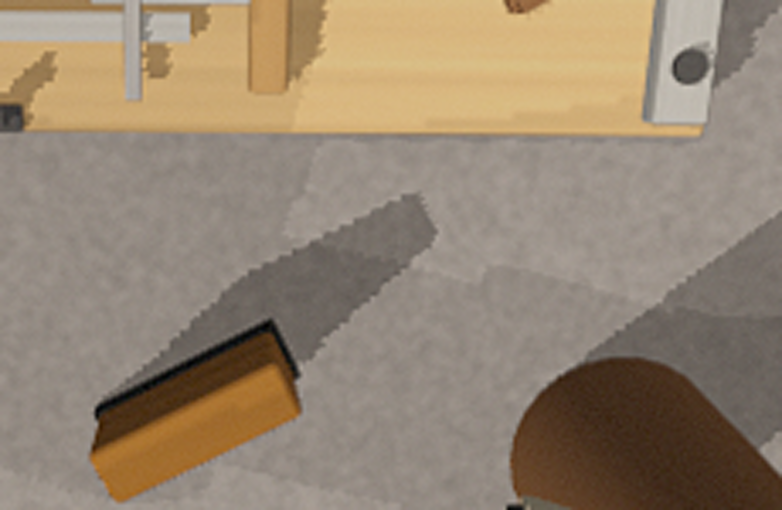

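```bash
cat > fit2.py <<'E'
from h import *
from scipy.optimize import least_squares
np.set_printoptions(precision=2,suppress=True)
m=np.load('w2.npy',allow_pickle=True).item()
a=lambda x,y:(y/4,160+x/4)
b=lambda x,y:(100+y/3.4,220+x/3.4)
P=[((-220,70,30),a(44,51)),((-220,-70,30),a(84,552)),((-120,-58,38),a(397,518)),((90,-70,30),b(703,136)),((-79,-55,45),a(532,508)),((-65,-55,45),a(578,510)),((-135,-25,40),a(347,404)),((-135,25,40),a(343,221)),((-215,-38,37),a(84,448)),((85,-65,44),b(708,123)),((65,-65,44),b(650,122)),((-110,0,90),a(421,297))]
def W(p,q):
    c,s=np.cos(p[2]),np.sin(p[2]);return np.array([p[0]+c*q[0]-s*q[1],p[1]+s*q[0]+c*q[1],q[2]])
f=lambda p:np.concatenate([proj('wrist',W(p,q),m)-u for q,u in P])
s=least_squares(f,[638,-13,-.096],loss='soft_l1');p=s.x;print(p,np.degrees(p[2]));print(f(p).reshape(-1,2))
def C(w):
    c,s=np.cos(p[2]),np.sin(p[2]);d=w[:2]-p[:2];return np.array([c*d[0]+s*d[1],-s*d[0]+c*d[1]])
for n,u,z in(('ptr',a(397,518),38),('blade top',a(222,541),50),('shoe',a(236,540),31)): print(n,C(atz('wrist',u,z,m)))
for c in((347,34),(377,36),(348,83),(376,96)): print('chip',C(atz('wrist',c[::-1],37,m)))
sc=[atz('wrist',b(*c),60,m) for c in((92,460),(280,365),(300,410),(121,500))];print('scr',sc,np.mean(sc,0),np.degrees(np.arctan2(*(sc[1]-sc[0])[1::-1])),np.degrees(np.arctan2(*(sc[2]-sc[3])[1::-1])))
fo=[atz('wrist',b(*c),12,m) for c in((97,411),(270,321),(299,375))];print('foot',fo,(fo[0]+fo[2])/2,np.degrees(np.arctan2(*(fo[1]-fo[0])[1::-1])))
E
python3 fit2.py
```

```text
[637.35 -14.11  -0.09] -5.379837605319526
[[-0.24 -0.77]
 [ 0.54 -0.36]
 [-0.01  0.31]
 [-0.14  0.21]
 [ 0.41  0.29]
 [-0.03  0.45]
 [-0.05 -0.31]
 [-0.35 -0.43]
 [ 0.01 -0.18]
 [ 0.41  0.12]
 [ 0.62  0.69]
 [-0.6  -0.01]]
ptr [-120.39  -58.01]
blade top [-171.93  -64.35]
shoe [-171.32  -65.32]
chip [-19.49  47.65]
chip [14.67 45.78]
chip [-15.01  -4.21]
chip [ 19.29 -18.52]
scr [array([ 483.97, -188.59,   60.  ]), array([ 556.78, -157.77,   60.  ]), array([ 562.93, -175.72,   60.  ]), array([ 492.99, -205.68,   60.  ])] [ 524.17 -181.94   60.  ] 22.94236519182229 23.188901866986363
foot [array([ 481.52, -185.26,   12.  ]), array([ 555.97, -153.17,   12.  ]), array([ 566.19, -177.06,   12.  ])] [ 523.86 -181.16   12.  ] 23.319199075212463
```

```bash
python3 plan.py 524 -181.5 150 23
```

```text
shift [-63.37  -5.05 139.08] rot [ 0.02 -0.02 62.08] rows min 3.6671937265310603 yaw 85.0790436043841 t 3.65 tcp [ 534.4  -118.8   289.09] F [-0.52  0.03 -0.33] w 92.03527432652419
```

send_rows --targets '[[[0,0,7,-12,-1,20,-1],[0,0,14,-25,-2,40,-1],[0,0,21,-38,-3,60,-1],[0,0,28,-50,-4,80,-1],[0,0,35,-63,-5,100,-1]]]'

```text
time: 4.07
tool_pos: [523.9, -182.1, 188.2]
tcp_rot: [3.141, -0.0, 0.867]
contact_force: [-0.3, 0.3, -0.1]
grip_width: 91.4
```

```bash
python3 plan.py 524 -181.5 110 23
```

```text
shift [ 0.46 -0.38 78.16] rot [ 0.03 -0.03 26.7 ] rows min 1.8743437603957451 yaw 49.69523787807776 t 4.0667 tcp [ 523.94 -182.08  188.16] F [-0.29  0.35 -0.08] w 91.40099863749565
```

send_rows --targets '[[[0,0,7,0,0,20,-1],[0,0,14,0,0,40,-1],[0,0,21,0,0,60,-1],[0,0,27,0,0,78,-1],[0,0,27,0,0,78,-1]]]'

```text
time: 4.48
tool_pos: [522.1, -180.8, 107.5]
tcp_rot: [-3.137, 0.004, 0.398]
contact_force: [-0.9, -0.1, 0.9]
grip_width: 92.0
```

```bash
python3 plan.py 524 -181.5 26 23; python3 - <<'E'
from h import *
m=camera_model('wrist')
p=capture('wrist');cv2.imwrite('pics/d_w.png',p[:,:,::-1])
E
```

```text
shift [ 1.83  1.74 81.51] rot [-0.28  0.23 -0.2 ] rows min 1.9557290151226498 yaw 22.80082260672176 t 4.4833 tcp [ 522.09 -180.85  107.53] F [-0.94 -0.09  0.87] w 91.99820166386718
```

View pics/d_w.png

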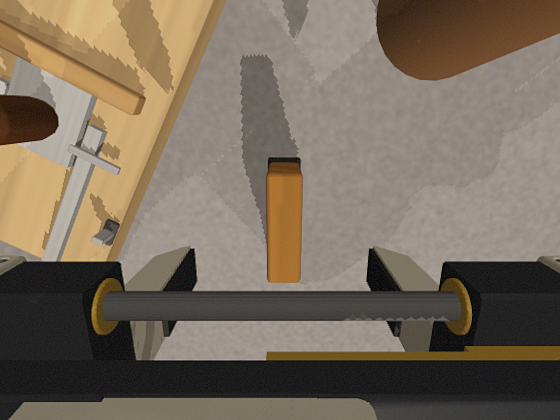

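The scraper is centred between the fingers: columns 267–301 against a finger midpoint of 281. I'll descend and grip.

send_rows --targets '[[[0,0,0,0,0,25,-1],[0,0,0,0,0,50,-1],[0,0,0,0,0,70,-1],[0,0,0,0,0,83,-1],[0,0,0,0,0,83,-1]]]'

```text
time: 4.95
tool_pos: [523.4, -181.6, 26.6]
tcp_rot: [-3.139, 0.002, 0.405]
contact_force: [-0.6, 0.4, -0.3]
grip_width: 91.8
```

```bash
python3 plan.py 524 -181.5 26 23
```

```text
shift [0.64 0.12 0.62] rot [-0.12  0.1   0.19] rows min 0.021549438367536644 yaw 23.194456013252207 t 4.95 tcp [ 523.37 -181.64   26.62] F [-0.65  0.42 -0.34] w 91.79180366185328
```

send_rows --targets '[[[0,0,0,0,0,0,1],[0,0,0,0,0,0,1],[0,0,0,0,0,0,1],[0,0,0,0,0,0,1],[0,0,0,0,0,0,1]]]'

```text
time: 5.37
tool_pos: [524.5, -182.5, 28.7]
tcp_rot: [3.14, -0.001, 0.401]
contact_force: [-0.1, -0.2, -0.3]
grip_width: 63.3
```

send_rows --targets '[[[0,0,0,0,0,0,1],[0,0,0,0,0,0,1],[0,0,0,0,0,0,1],[0,0,0,0,0,0,1]]]'

```text
time: 5.7
tool_pos: [524.0, -182.3, 27.7]
tcp_rot: [-3.141, -0.0, 0.401]
contact_force: [0.3, -1.0, 0.3]
grip_width: 36.3
```

send_rows --targets '[[[0,0,0,0,0,0,1],[0,0,0,0,0,0,1],[0,0,0,0,0,0,1],[0,0,0,0,0,0,1],[0,0,0,0,0,0,1]]]'

```text
time: 6.12
tool_pos: [523.9, -182.2, 27.6]
tcp_rot: [-3.141, 0.0, 0.401]
contact_force: [-0.5, 0.6, -1.0]
grip_width: 23.8
```

send_rows --targets '[[[0,0,0,0,0,0,1],[0,0,0,0,0,0,1]]]'

```text
time: 6.28
tool_pos: [524.0, -182.3, 27.6]
tcp_rot: [-3.141, 0.0, 0.401]
contact_force: [-0.0, -0.0, -1.5]
grip_width: 23.7
```

```bash
python3 plan.py 524 -181.5 110 23
```

```text
shift [  0.31  -0.7  -82.39] rot [-0.01  0.   -0.03] rows min 1.9759203860291843 yaw 22.97463888762751 t 6.2833 tcp [ 523.97 -182.25   27.61] F [-0.   -0.01 -1.52] w 23.74343156928166
```

send_rows --targets '[[[0,0,0,0,0,-10,1],[0,0,0,0,0,-30,1],[0,0,0,0,0,-55,1],[0,0,0,0,0,-80,1],[0,0,0,0,0,-85,1]]]'

```text
time: 6.7
tool_pos: [526.2, -183.3, 117.4]
tcp_rot: [3.136, -0.005, 0.401]
contact_force: [0.9, -0.8, -1.0]
grip_width: 23.9
```

```bash
python3 plan.py 632.5 -65.9 112 -5.4
```

```text
shift [143.72 -66.64   5.71] rot [ 0.25 -0.36 28.38] rows min 3.801438265563783 yaw 22.976287679160617 t 6.7 tcp [ 526.15 -183.33  117.38] F [ 0.88 -0.85 -1.03] w 23.878043974560967
```

send_rows --targets '[[[0,0,6,30,-13,0,1],[0,0,12,60,-27,0,1],[0,0,18,90,-40,0,1],[0,0,24,120,-53,0,1],[0,0,28.4,145,-65,0,1]]]'

```text
time: 7.12
tool_pos: [633.2, -64.2, 112.4]
tcp_rot: [-3.141, 0.0, -0.1]
contact_force: [-0.4, 0.1, -1.5]
grip_width: 24.0
```

send_rows --targets '[[[0,0,0,0,0,0,1],[0,0,0,0,0,0,1]]]'

```text
time: 7.28
tool_pos: [632.2, -64.5, 111.9]
tcp_rot: [-3.142, 0.001, -0.091]
contact_force: [-0.2, -0.4, -1.5]
grip_width: 23.9
```

```bash
python3 plan.py 632.5 -65.9 59 -5.4; python3 - <<'E'
from h import *
for n in('wrist','scene'): cv2.imwrite(f'pics/e_{n}.png',capture(n)[:,:,::-1])
E
```

```text
shift [ 0.45  1.33 52.88] rot [-0.    0.06  0.17] rows min 1.2684725197547622 yaw -5.234780658273767 t 7.2833 tcp [632.23 -64.54 111.88] F [-0.23 -0.44 -1.5 ] w 23.85918145338848
```

View pics/e_wrist.png

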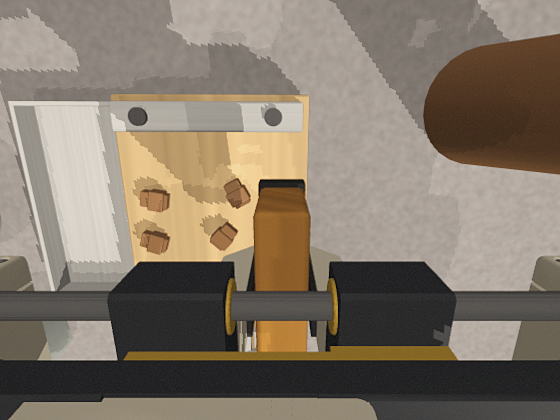

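View pics/e_scene.png

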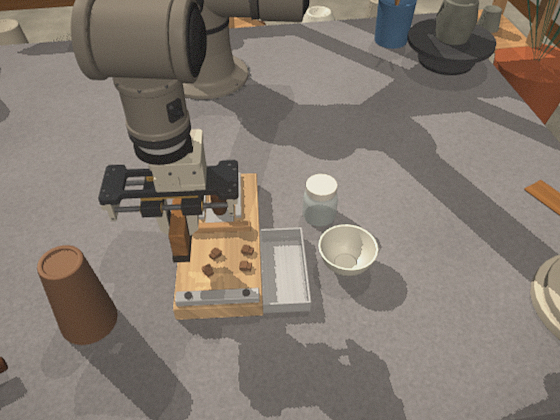

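Wrist picture: chips at (155,198), (155,240), (237,192) and (223,235), with the scraper at columns 255–310 to the right of all of them. I'll lower it to the board.

send_rows --targets '[[[0,0,0,0,4,15,1],[0,0,0,0,4,30,1],[0,0,0,0,4,42,1],[0,0,0,0,4,48,1],[0,0,0,0,4,48,1]]]'

```text
time: 7.8
tool_pos: [630.4, -70.3, 63.0]
tcp_rot: [-3.141, 0.003, -0.095]
contact_force: [0.4, 0.0, -1.4]
grip_width: 24.0
```

send_rows --targets '[[[0,0,0,0,0,2,1],[0,0,0,0,0,4,1],[0,0,0,0,0,4,1]]]'

```text
time: 8.05
tool_pos: [632.0, -69.9, 61.1]
tcp_rot: [3.142, -0.001, -0.095]
contact_force: [-0.5, 0.3, -1.2]
grip_width: 24.1
```

```bash
python3 plan.py 632 -68 59 -5.4; python3 - <<'E'
from h import *
for n in('wrist',): cv2.imwrite(f'pics/f_{n}.png',capture(n)[:,:,::-1])
E
```

```text
shift [-0.2  -1.91  2.06] rot [ 0.   -0.04 -0.02] rows min 0.06744802854107629 yaw -5.420416613129632 t 8.05 tcp [632.01 -69.92  61.06] F [-0.48  0.29 -1.22] w 24.0666837267777
```

View pics/f_wrist.png

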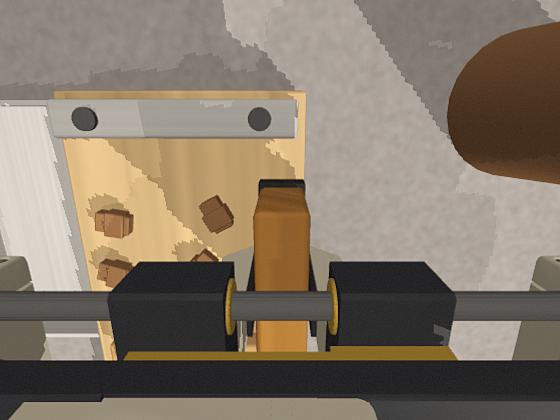

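send_rows --targets '[[[0,0,0,0,0,1,1],[0,0,0,0,-4,2,1],[0,0,0,0,-12,2,1],[0,0,0,0,-20,2,1],[0,0,0,0,-28,2,1]]]'

```text
time: 8.52
tool_pos: [634.5, -40.9, 58.8]
tcp_rot: [-3.141, -0.0, -0.094]
contact_force: [-0.2, -0.3, -1.3]
grip_width: 23.7
```

send_rows --targets '[[[0,0,0,0,-7,0,1],[0,0,0,0,-14,0,1],[0,0,0,0,-21,0,1],[0,0,0,0,-28,0,1],[0,0,0,0,-34,0,1]]]'

```text
time: 8.93
tool_pos: [637.7, -7.3, 58.8]
tcp_rot: [-3.142, -0.0, -0.094]
contact_force: [-0.1, 0.2, -0.8]
grip_width: 23.8
```

```bash
python3 plan.py 637.3 -14 59 -5.4; python3 - <<'E'
from h import *
for n in('wrist',): cv2.imwrite(f'pics/g_{n}.png',capture(n)[:,:,::-1])
E
```

```text
shift [ 0.19  6.76 -0.24] rot [-0.   -0.01 -0.01] rows min 0.1622770696226836 yaw -5.4089962859629015 t 8.9333 tcp [637.75  -7.25  58.76] F [-0.13  0.2  -0.81] w 23.823182148111286
```

View pics/g_wrist.png

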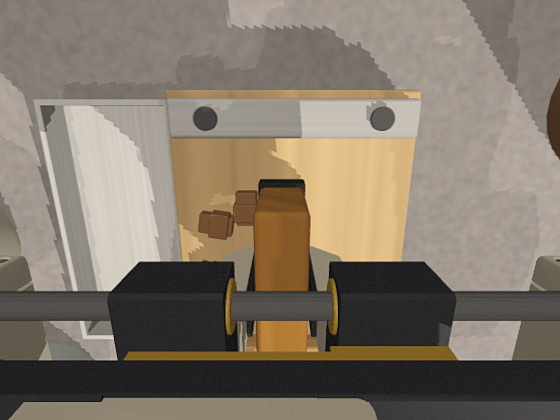

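The chips are being pushed flush, at (246,208) and (215,224), both inside the scraper end at row 180. I'll continue the sweep.

send_rows --targets '[[[0,0,0,1,-6,0,1],[0,0,0,2,-12,0,1],[0,0,0,3,-18,0,1],[0,0,0,3,-24,0,1],[0,0,0,3,-30,0,1]]]'

```text
time: 9.4
tool_pos: [643.6, 22.0, 58.7]
tcp_rot: [-3.142, -0.0, -0.095]
contact_force: [0.1, -0.2, -1.8]
grip_width: 23.8
```

send_rows --targets '[[[0,0,0,0,-6,0,1],[0,0,0,0,-12,0,1],[0,0,0,0,-18,0,1],[0,0,0,0,-24,0,1],[0,0,0,0,-30,0,1]]]'

```text
time: 9.82
tool_pos: [646.3, 52.0, 58.7]
tcp_rot: [-3.141, 0.0, -0.095]
contact_force: [-0.7, 0.0, -1.4]
grip_width: 24.2
```

```bash
python3 plan.py 644 57.6 59 -5.4; python3 - <<'E'
from h import *
for n in('wrist','scene'): cv2.imwrite(f'pics/h_{n}.png',capture(n)[:,:,::-1])
E
```

```text
shift [-2.85 -5.33 -0.27] rot [-0.01  0.   -0.02] rows min 0.145187463237232 yaw -5.422297732756319 t 9.8167 tcp [646.33  52.02  58.73] F [-0.75  0.01 -1.39] w 24.151434784723207
```

View pics/h_wrist.png

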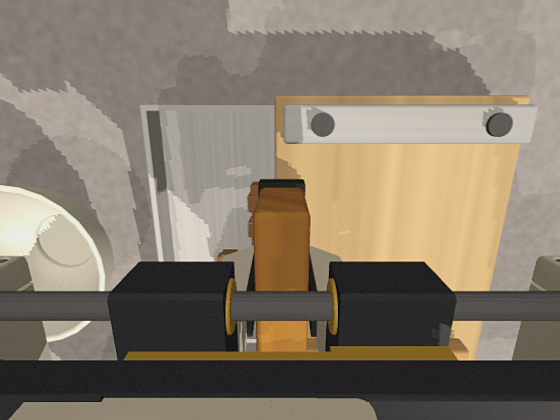

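View pics/h_scene.png

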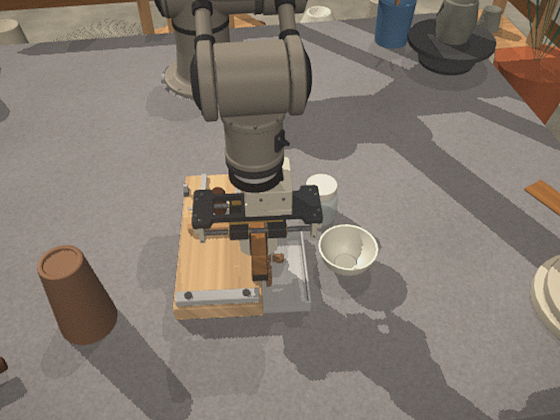

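send_rows --targets '[[[0,0,0,0,-5,0,1],[0,0,0,0,-10,0,1],[0,0,0,0,-14,0,1],[0,0,0,0,-14,0,1]]]'

```text
time: 10.25
tool_pos: [647.7, 66.2, 58.7]
tcp_rot: [-3.141, -0.0, -0.094]
contact_force: [0.2, -0.8, -1.2]
grip_width: 23.6
```

send_rows --targets '[[[0,0,0,0,0,-20,1],[0,0,0,0,5,-50,1],[0,0,0,0,30,-80,1],[0,0,0,0,60,-85,1],[0,0,0,0,90,-85,1]]]'

```text
time: 10.67
tool_pos: [640.6, -25.0, 147.2]
tcp_rot: [3.141, -0.006, -0.093]
contact_force: [0.3, -0.3, -1.7]
grip_width: 24.0
```

```bash
python3 plan.py 632.5 -65.9 140 -5.4; python3 - <<'E'
from h import *
for n in('wrist','scene'): cv2.imwrite(f'pics/i_{n}.png',capture(n)[:,:,::-1])
E
```

```text
shift [-4.35 41.47  7.2 ] rot [ 0.02 -0.36  0.07] rows min 1.0147455049188037 yaw -5.330479914944247 t 10.6667 tcp [640.64 -25.01 147.21] F [ 0.26 -0.26 -1.73] w 23.974279544944945
```

View pics/i_wrist.png

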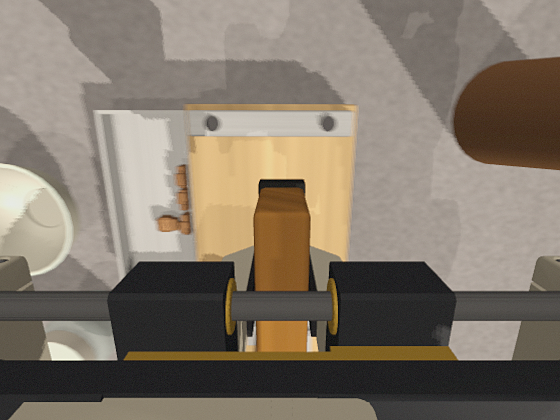

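View pics/i_scene.png

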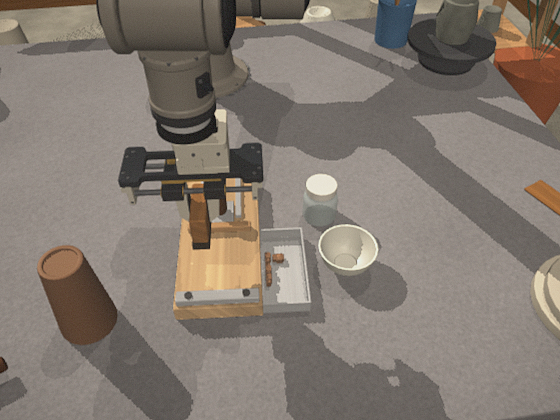

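All four chips lie in the trough, at wrist px (182,175), (183,198), (183,222) and (167,222), and the board is clear. I'll take the scraper back to where it stood.

```bash
python3 plan.py 524 -182 115 23
```

```text
shift [-99.43 163.67  29.72] rot [  0.12  -0.06 -28.67] rows min 4.64743183342544 yaw -5.670013772714505 t 10.7667 tcp [639.08 -28.9  144.58] F [ 0.01 -0.2  -1.68] w 23.957788617216515
```

send_rows --targets '[[[0,0,-6,-20,33,3,1],[0,0,-12,-40,66,6,1],[0,0,-18,-60,99,12,1],[0,0,-24,-80,132,20,1],[0,0,-28.5,-99,163,30,1]]]'

```text
time: 11.18
tool_pos: [524.2, -178.2, 113.8]
tcp_rot: [3.141, -0.001, 0.408]
contact_force: [0.3, -0.7, -1.7]
grip_width: 23.9
```

send_rows --targets '[[[0,0,0,0,0,20,1],[0,0,0,0,0,40,1],[0,0,0,0,0,60,1],[0,0,0,0,0,70,1],[0,0,0,0,0,75,1]]]'

```text
time: 11.6
tool_pos: [524.4, -176.5, 37.1]
tcp_rot: [-3.139, 0.002, 0.403]
contact_force: [0.3, 0.7, -1.9]
grip_width: 23.7
```

send_rows --targets '[[[0,0,0,0,0,0,1],[0,0,0,0,0,0,1]]]'

```text
time: 11.77
tool_pos: [525.7, -177.1, 39.2]
tcp_rot: [3.141, -0.001, 0.403]
contact_force: [0.4, -0.8, -1.4]
grip_width: 23.9
```

```bash
python3 plan.py 524 -182 27.4 23
```

```text
shift [-3.52  3.8  11.84] rot [ 0.03 -0.04  0.1 ] rows min 0.31003518316710077 yaw 23.102406978439568 t 11.7667 tcp [ 525.74 -177.12   39.24] F [ 0.4  -0.8  -1.41] w 23.943638526304916
```

send_rows --targets '[[[0,0,0,0,0,4,1],[0,0,0,0,0,8,1],[0,0,0,0,0,10,1],[0,0,0,0,0,11,1],[0,0,0,0,0,11.5,1]]]'

```text
time: 12.18
tool_pos: [525.2, -177.1, 27.6]
tcp_rot: [-3.141, -0.0, 0.403]
contact_force: [-2.2, 1.6, 7.2]
grip_width: 23.8
```

send_rows --targets '[[[0,0,0,0,0,0,1],[0,0,0,0,0,0,1]]]'

```text
time: 12.35
tool_pos: [525.2, -177.1, 27.6]
tcp_rot: [-3.142, -0.0, 0.403]
contact_force: [-1.1, 1.3, 3.4]
grip_width: 23.9
```

send_rows --targets '[[[0,0,0,0,0,0,-1],[0,0,0,0,0,0,-1],[0,0,0,0,0,0,-1],[0,0,0,0,0,0,-1],[0,0,0,0,0,0,-1]]]'

```text
time: 12.77
tool_pos: [525.2, -177.3, 27.1]
tcp_rot: [3.142, -0.0, 0.403]
contact_force: [-0.3, 1.1, -0.1]
grip_width: 52.4
```

send_rows --targets '[[[0,0,0,0,0,0,-1],[0,0,0,0,0,0,-1],[0,0,0,0,0,-2,-1],[0,0,0,0,0,-10,-1],[0,0,0,0,0,-25,-1]]]'

```text
time: 13.18
tool_pos: [524.2, -176.8, 51.6]
tcp_rot: [-3.139, 0.002, 0.403]
contact_force: [0.8, 0.5, 0.1]
grip_width: 85.9
```

send_rows --targets '[[[0,0,0,0,0,-30,-1],[0,0,0,0,0,-60,-1],[0,0,0,0,0,-90,-1],[0,0,0,0,0,-120,-1],[0,0,0,0,0,-140,-1]]]'

```text
time: 13.6
tool_pos: [525.9, -177.6, 196.2]
tcp_rot: [3.138, -0.003, 0.403]
contact_force: [1.2, 0.2, 0.2]
grip_width: 91.5
```

```bash
python3 plan.py 527.8 -3.8 200 84.6; python3 - <<'E'
from h import *
for n in('wrist','scene'): cv2.imwrite(f'pics/j_{n}.png',capture(n)[:,:,::-1])
E
```

```text
shift [  69.87 -159.09   -4.14] rot [  0.26  -0.05 -61.53] rows min 4.167949892203233 yaw 23.07437260156926 t 13.6 tcp [ 525.89 -177.55  196.17] F [1.22 0.18 0.22] w 91.47106802736887
```

View pics/j_wrist.png

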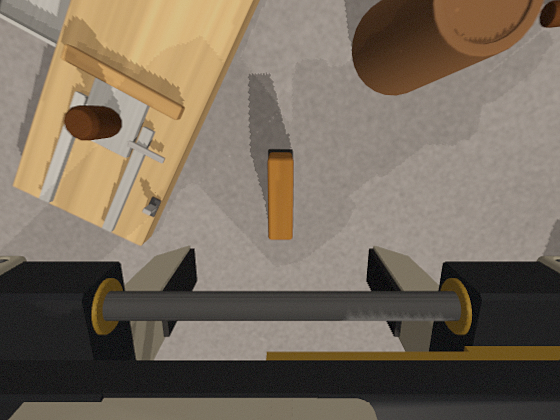

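View pics/j_scene.png

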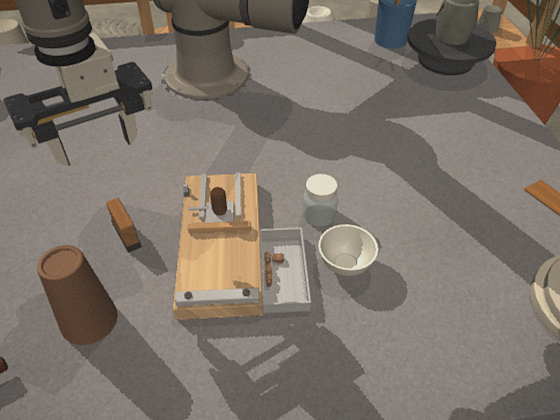

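Scraper stands upright and free at wrist (281,195). Four chips are in the trough and the jaw is at rest. For the knob I'll turn the tool to yaw about -88°, so the camera faces the pointer and index side.

send_rows --targets '[[[0,0,7,8,-18,0,-1],[0,0,14,16,-36,0,-1],[0,0,21,24,-55,0,-1],[0,0,28,33,-75,0,-1],[0,0,35,42,-95,0,-1]]]'

```text
time: 14.12
tool_pos: [525.9, -72.4, 191.5]
tcp_rot: [-3.141, 0.002, -0.215]
contact_force: [0.4, 0.5, -0.1]
grip_width: 91.7
```

send_rows --targets '[[[0,0,7,0,0,0,-1],[0,0,14,0,0,0,-1],[0,0,21,0,0,0,-1],[0,0,28,0,0,0,-1],[0,0,35,0,0,0,-1]]]'

```text
time: 14.53
tool_pos: [526.0, -73.1, 191.5]
tcp_rot: [3.141, 0.001, -0.825]
contact_force: [-0.3, 0.6, 0.6]
grip_width: 91.6
```

```bash
python3 plan.py 527.8 -3.8 130 -88;python3 -c "
from plant import *;print(get_obs()['joint_positions'])"
```

```text
shift [-49.58 -48.4   61.49] rot [ 0.07  0.06 40.75] rows min 2.2215013999869617 yaw -47.254641592494046 t 14.5333 tcp [526.   -73.09 191.46] F [-0.32  0.61  0.58] w 91.57089124529877
[-2.82476000e-01  3.84703829e-01  1.56185599e+00  7.11296269e-05
  1.19657814e+00  2.11304285e+00]
```

send_rows --targets '[[[0,0,7,-10,-10,8,-1],[0,0,14,-20,-20,16,-1],[0,0,21,-30,-30,24,-1],[0,0,28,-40,-40,32,-1],[0,0,35,-50,-48,40,-1]]]'

```text
time: 14.95
tool_pos: [526.9, -3.3, 151.2]
tcp_rot: [3.14, 0.001, -1.436]
contact_force: [0.3, -0.2, 0.4]
grip_width: 91.9
```

send_rows --targets '[[[0,0,5.5,0,0,0,-1],[0,0,5.5,0,0,0,-1],[0,0,5.5,0,0,0,-1]]]'

```text
time: 15.2
tool_pos: [527.2, -4.0, 151.8]
tcp_rot: [3.141, 0.0, -1.523]
contact_force: [0.3, -0.6, 0.4]
grip_width: 91.7
```

```bash
python3 plan.py 527.8 -3.8 53 -88;python3 - <<'E'
from h import *
m=camera_model('wrist');np.save('w3.npy',m,allow_pickle=True)
for n in('wrist',): cv2.imwrite(f'pics/k_{n}.png',capture(n)[:,:,::-1])
E
```

```text
shift [-0.16 -0.72 98.8 ] rot [0.05 0.01 0.76] rows min 2.3693208378202884 yaw -87.23647276972132 t 15.2 tcp [527.17  -4.   151.8 ] F [ 0.26 -0.62  0.41] w 91.71441413117857
```

View pics/k_wrist.png

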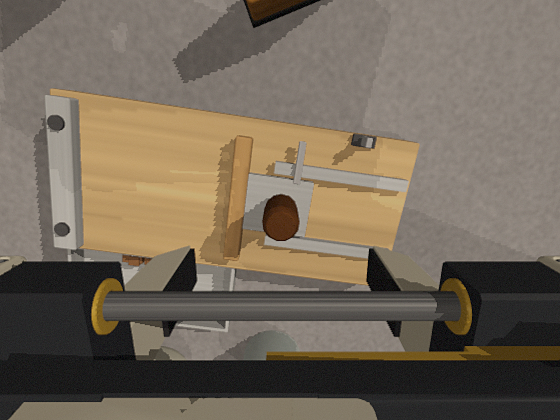

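send_rows --targets '[[[0,0,0,0,0,22,-1],[0,0,0,0,0,45,-1],[0,0,0,0,0,67,-1],[0,0,0,0,0,86,-1],[0,0,0,0,0,98,-1]]]'

```text
time: 15.67
tool_pos: [526.7, -4.5, 52.5]
tcp_rot: [3.14, 0.0, -1.524]
contact_force: [0.4, -0.1, -0.0]
grip_width: 91.7
```

send_rows --targets '[[[0,0,0,0,0,0,1],[0,0,0,0,0,0,1],[0,0,0,0,0,0,1],[0,0,0,0,0,0,1],[0,0,0,0,0,0,1]]]'

```text
time: 16.08
tool_pos: [528.1, -4.2, 55.3]
tcp_rot: [-3.14, -0.0, -1.526]
contact_force: [-0.3, -1.0, 0.2]
grip_width: 63.2
```

```bash
python3 plan.py 527.8 -3.8 53 -88;python3 - <<'E'
from h import *
m=camera_model('wrist')
print(proj('wrist',(527.8,-3.8,90),m),proj('wrist',(527.8,-3.8,90),np.load('w3.npy',allow_pickle=True).item()))
for n in('wrist','scene'): cv2.imwrite(f'pics/l_{n}.png',capture(n)[:,:,::-1])
E
```

```text
shift [-0.44  0.32  2.25] rot [-0.12 -0.02  0.59] rows min 0.05549828420327242 yaw -87.40763408507814 t 16.0833 tcp [528.14  -4.22  55.25] F [-0.31 -1.01  0.2 ] w 63.151013643256746
[300.60315075 280.60878185] [225.59705632 279.5458975 ]
```

View pics/l_wrist.png

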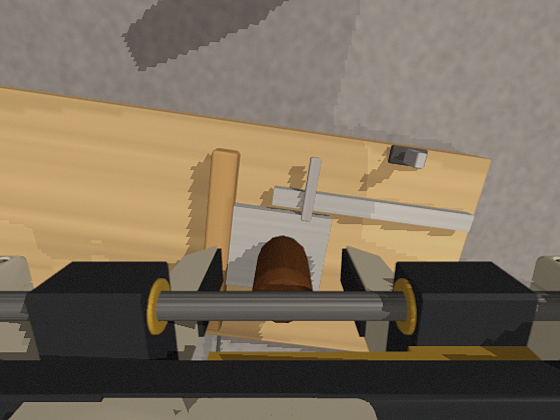

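View pics/l_scene.png

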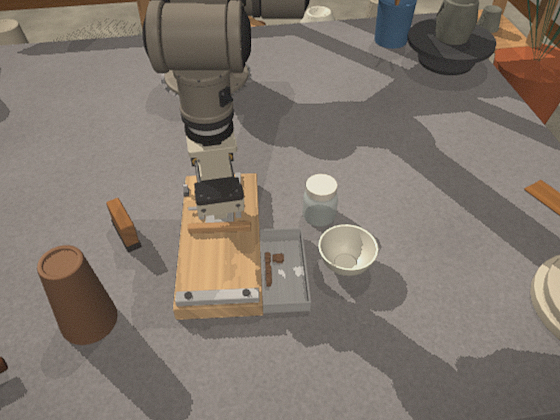

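send_rows --targets '[[[0,0,0,0,0,0,1],[0,0,0,0,0,0,1],[0,0,0,0,0,0,1],[0,0,0,0,0,0,1],[0,0,0,0,0,0,1]]]'

```text
time: 16.6
tool_pos: [527.7, -4.0, 54.2]
tcp_rot: [-3.141, 0.0, -1.526]
contact_force: [1.7, 0.3, -0.7]
grip_width: 27.1
```

send_rows --targets '[[[0,0,0,0,0,0,1],[0,0,0,0,0,0,1],[0,0,0,0,0,0,1],[0,0,0,0,0,0,1],[0,0,0,0,0,0,1]]]'

```text
time: 17.02
tool_pos: [527.8, -4.1, 54.2]
tcp_rot: [-3.141, 0.0, -1.526]
contact_force: [1.9, 0.2, -0.2]
grip_width: 27.3
```

```bash
python3 plan.py 476.6 1.0 53 -88
```

```text
shift [-7.36 50.87  1.22] rot [-0.03  0.    0.57] rows min 1.2330173720106106 yaw -87.42560756864353 t 17.0167 tcp [527.75  -4.07  54.25] F [ 1.93  0.21 -0.21] w 27.306878905350587
```

send_rows --targets '[[[0,0,0,-0.7,5,0,1],[0,0,0,-1.8,13,0,1],[0,0,0,-3.1,22,0,1],[0,0,0,-4.5,32,0,1],[0,0,0,-5.9,42,0,1]]]'

```text
time: 17.43
tool_pos: [487.2, -0.2, 54.3]
tcp_rot: [-3.136, -0.001, -1.526]
contact_force: [12.2, 1.3, -9.6]
grip_width: 27.1
```

send_rows --targets '[[[0,0,0,-0.4,3,0,1],[0,0,0,-0.8,6,0,1],[0,0,0,-0.8,6,0,1],[0,0,0,-0.8,6,0,1]]]'

```text
time: 17.77
tool_pos: [481.4, 0.4, 54.3]
tcp_rot: [-3.137, -0.0, -1.526]
contact_force: [9.9, 0.4, -8.9]
grip_width: 27.3
```

```bash
python3 plan.py 476.6 1.0 54.2 -87.4; python3 - <<'E'
from h import *
m=camera_model('wrist');np.save('w4.npy',m,allow_pickle=True)
p=capture('wrist')[:,:,::-1];cv2.imwrite('pics/m_w.png',p)
cv2.imwrite('pics/m_c.png',cv2.resize(p[110:250,200:400],None,fx=4,fy=4,interpolation=cv2.INTER_CUBIC))
p=capture('scene')[:,:,::-1];cv2.imwrite('pics/m_s.png',p)
E
```

```text
shift [-0.85  4.72  0.05] rot [-0.27 -0.02 -0.04] rows min 0.1149645416786728 yaw -87.44447561357664 t 17.7667 tcp [481.35   0.36  54.27] F [ 9.94  0.44 -8.86] w 27.346268602641477
```

View pics/m_w.png

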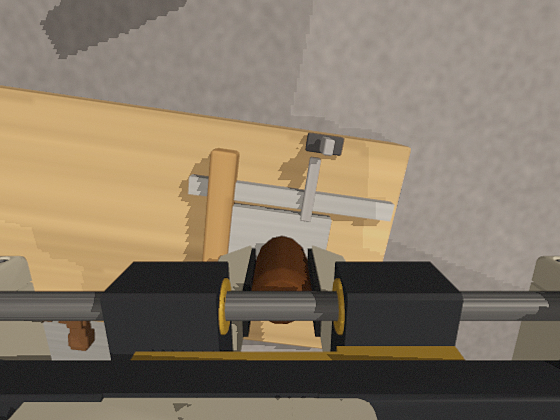

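View pics/m_c.png

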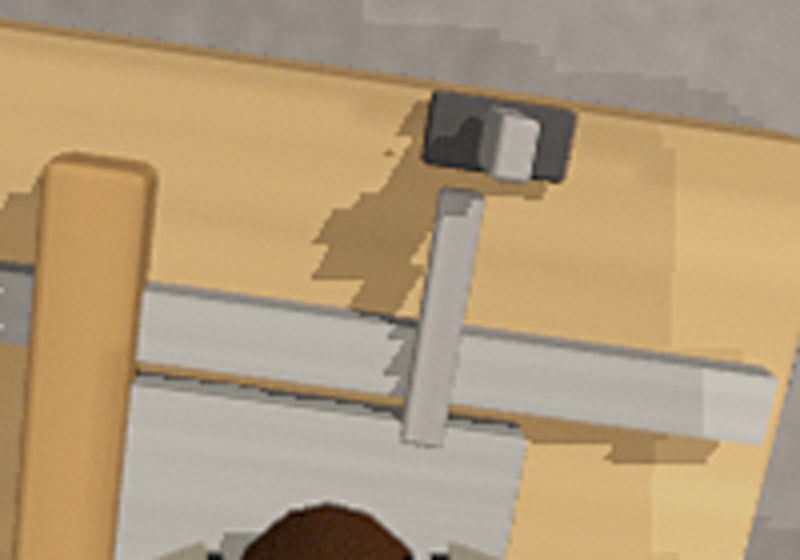

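```bash
cat > al.py <<'E'
from h import *
np.set_printoptions(precision=2,suppress=True)
m=np.load('w4.npy',allow_pickle=True).item()
p=np.array([637.35,-14.11,-.0939])
def C(w):
    c,s=np.cos(p[2]),np.sin(p[2]);d=w[:2]-p[:2];return np.array([c*d[0]+s*d[1],-s*d[0]+c*d[1]])
a=lambda x,y:(110+y/4,200+x/4)
for n,u,z in(('ptr',a(463,191),38),('blade top',a(518,145),50),('blade corners',a(500,108),50),('',a(541,114),50),('',a(534,183),50),('',a(496,178),50),('shoe',a(501,137),33),('ptr root',a(423,442),38),('board edge',a(425,77),30),('tcp',None,0)):
    if u: print(n,C(atz('wrist',u,z,m)))
print('tcp',C(get_obs()['tool_pos']))
E
python3 al.py
```

```text
ptr [-167.95  -57.13]
blade top [-172.32  -65.12]
blade corners [-169.32  -69.23]
 [-174.44  -69.21]
 [-175.14  -60.78]
 [-170.33  -60.74]
shoe [-172.45  -64.49]
ptr root [-168.3   -21.22]
board edge [-161.13  -70.8 ]
tcp [-156.51   -0.21]
```

Pointer at clamp x -168.0 and blade at -172.3, where its corners span 5 × 8.4 mm as they should. About 4.3 mm to go.

send_rows --targets '[[[0,0,0,-0.3,2,0,1],[0,0,0,-0.6,4.2,0,1],[0,0,0,-0.6,4.2,0,1],[0,0,0,-0.6,4.2,0,1],[0,0,0,-0.6,4.2,0,1]]]'

```text
time: 18.28
tool_pos: [477.5, 0.7, 54.3]
tcp_rot: [-3.136, -0.0, -1.526]
contact_force: [11.1, 1.1, -9.1]
grip_width: 27.3
```

```bash
python3 plan.py 476.6 1.0 54.2 -87.4; python3 - <<'E'
from h import *
m=camera_model('wrist');np.save('w4.npy',m,allow_pickle=True)
p=capture('wrist')[:,:,::-1];cv2.imwrite('pics/n_w.png',p)
cv2.imwrite('pics/n_c.png',cv2.resize(p[120:220,240:380],None,fx=5.5,fy=5.5,interpolation=cv2.INTER_CUBIC))
E
```

```text
shift [-0.3   0.84  0.06] rot [-0.3  -0.03 -0.04] rows min 0.021493536778250052 yaw -87.44344255893171 t 18.2833 tcp [477.45   0.74  54.27] F [11.09  1.15 -9.06] w 27.292800684327013
```

View pics/n_c.png

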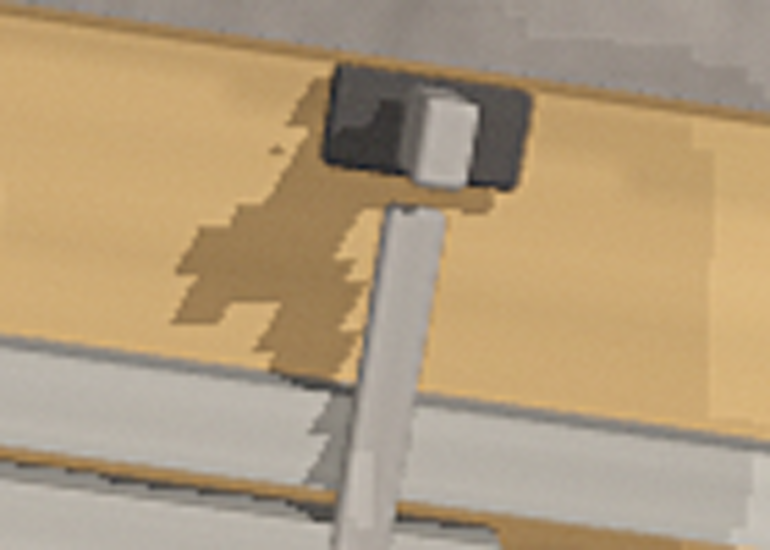

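```bash
sed -i 's#^a=.*#a=lambda x,y:(120+y/5.5,240+x/5.5)#; s#^for n.*#for n,u,z in(("ptr",a(415,207),38),("ptrL",a(387,205),38),("ptrR",a(444,209),38),("bl",a(425,90),50),("",a(478,98),50),("",a(468,188),50),("",a(416,183),50),("shoeL",a(329,115),33),("shoeR",a(526,143),33),("root",a(366,510),38)):#' al.py; python3 al.py
```

```text
ptr [-171.7   -57.16]
ptrL [-168.96  -56.97]
ptrR [-174.54  -57.36]
bl [-169.43  -69.  ]
 [-174.24  -68.97]
 [-174.77  -60.96]
 [-170.02  -60.76]
shoeL [-162.33  -64.34]
shoeR [-182.15  -64.34]
root [-171.92  -25.86]
tcp [-160.55   -0.23]
```

send_rows --targets '[[[0,0,0,-0.1,0.5,0,1],[0,0,0,-0.1,0.5,0,1],[0,0,0,-0.1,0.5,0,1],[0,0,0,-0.1,0.5,0,1],[0,0,0,-0.1,0.5,0,1]]]'

```text
time: 18.75
tool_pos: [477.1, 0.8, 54.3]
tcp_rot: [-3.136, -0.001, -1.526]
contact_force: [11.3, 1.6, -9.4]
grip_width: 26.8
```

```bash
python3 plan.py 476.6 1.0 54.2 -87.4; python3 - <<'E'
from h import *
m=camera_model('wrist');np.save('w4.npy',m,allow_pickle=True)
p=capture('wrist')[:,:,::-1];cv2.imwrite('pics/o_w.png',p)
cv2.imwrite('pics/o_c.png',cv2.resize(p[120:220,240:380],None,fx=5.5,fy=5.5,interpolation=cv2.INTER_CUBIC))
p=capture('scene')[:,:,::-1];cv2.imwrite('pics/o_s.png',p)
for k,z in(('pointer',38),('index',30),('knob',66)):
    for n in('wrist','scene'):
        for x in place_of(k,n)[:1]: print(k,n,x['conf'],x['location'],atz(n,x['location'],z,m if n=='wrist' else None))
E
```

```text
shift [-0.26  0.46  0.1 ] rot [-0.31 -0.03 -0.04] rows min 0.012910038176814563 yaw -87.4446588798403 t 18.75 tcp [477.07   0.76  54.3 ] F [11.3   1.59 -9.38] w 26.84864040162682
pointer wrist 0.69 [157.7, 318.5] [459.01837807 -54.92040523  38.        ]
pointer scene 0.61 [187.2, 190.2] [458.43154232 -53.21057085  38.        ]
index wrist 0.63 [143.8, 315.2] [460.52512377 -61.46631327  30.        ]
index scene 0.71 [187.2, 188.0] [449.12163678 -58.05728924  30.        ]
knob wrist 0.7 [274.3, 283.2] [475.47480738   0.66034369  66.        ]
knob scene 0.72 [179.2, 217.6] [ 4.75014804e+02 -9.89544820e-02  6.60000000e+01]
```

View pics/o_c.png

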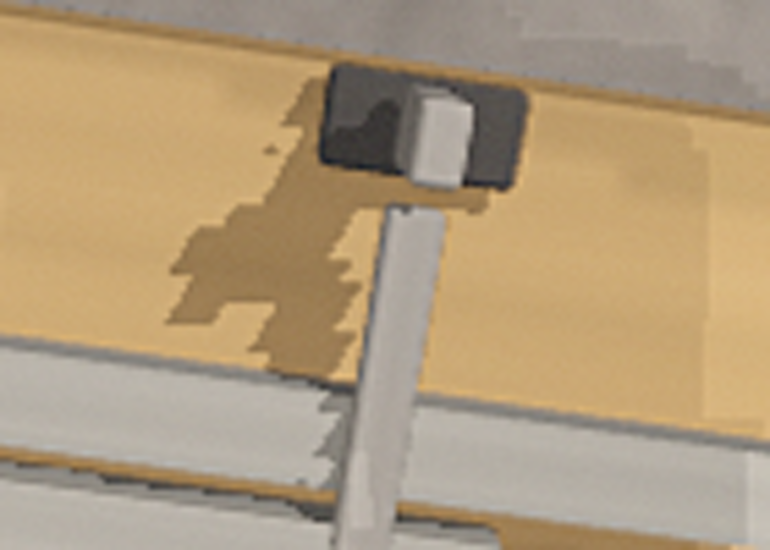

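View pics/o_s.png

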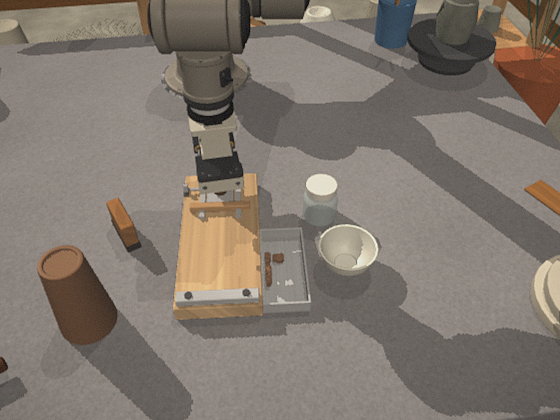

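The pointer end at crop (415,207) is now in line with the blade at (437,137), within a few tenths of a millimetre once height parallax is taken out. The grip is steady, the scraper stands and the bystanders are unmoved. I'm handing in.

```bash
python3 -c "
from plant import *
o=get_obs();print(o['time'],o['tool_pos'],o['grip_width']);print(close_job())"
```

```text
19.15 [477.06236036   0.76212742  54.29418044] 27.12073146590465
the job is handed in; nothing more can be done
None
```

The job is handed in at 19.15 s, with the gripper still holding the jaw at the index.

- **Chips:** I swept the board once with the gripped scraper. All four chips lie in the trough and the board is clear, seen in the wrist picture right after the sweep and in later scene pictures.
- **Scraper:** It stands upright and free on the bench, about where it started and clear of the clamp.
- **Jaw:** I gripped the knob across the slide and pulled about 51 mm.
    - **Last measured fix:** pointer at clamp x -171.75 mm, blade at about -172.1 mm.
    - **Final nudge:** I then moved about 0.5 mm further. The last picture, judged by eye, shows them in line to a few tenths of a millimetre.
    - **Holding state:** about 11 N of spring pull, grip width 27 mm, pose steady.
- **Bystanders:** The vase, bowl and jar look unmoved in the last scene picture.

Some readings disagreed:
- **Networks:** Their final estimates of the index were several millimetres apart between the wrist and scene cameras. I relied on my own wrist-camera measurement, where the blade came out at its stated 5 × 8 mm size.
- **Tool travel:** At the last fix, the tool's own travel put the pointer about 1 mm short of where the camera saw it. I took this as flex or tilt in the grip.

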